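# Pick a brass union from behind the pipe fittings

### The arm

A 6-joint arm with a two-finger parallel gripper is mounted at the origin on the work surface. World frame = base frame: x ahead of the robot, y to its left, z up, the work surface at z = 0. Lengths are in m, angles in rad, forces in N, time in s.
With the tool pointing down it reaches from about 0.275 to 0.825 m from the base axis. Payload 5.2 kg.
Tool frame: the origin (TCP) lies at the very end of the fingers, on their centre line; the grasp point (between the pads) lies 19 mm behind it (arm.tcp_to_grasp is the distance from the TCP to the grasp point, in m); z points along the fingers, y is the line along which they close (so a half turn about z gives the same grasp; the last joint's range is limited). The gripper opens to 93 mm and grips with 3 to 60 N. Pads are 15 mm wide; open, the fingers measure 128 mm over their backs; the gripper's body (75 mm by 188 mm) begins 65 mm behind the grasp point.
Start: joints at [-1.362, 0.259, 1.535, -0, 1.348, -0.203], TCP at [0.22, -0.504, 0.219] pointing down, gripper open.
Joint ranges: [-3.14, 3.14], [-0.91, 2.08], [0.19, 2.58], [-1.22, 4.36], [0.22, 2.71], [-3.12, 3.12]. Speed limits (rad/s): [2.57, 2.57, 3.14, 3.14, 3.14, 3.14].

### API

Orientations are given as a rotation vector (axis times angle).
In Python, from cell import arm gives the robot as it stands. The module is installed in compiled form; this text tells all that it offers.
- The arm moves only by the shell command python3 -m inch 'ROWS' [FORCE]. ROWS is JSON, a list of rows, each an object of numbers: "dx", "dy", "dz": the shift along the world's x, y, z in m; "turn": the turn about the world's z in degrees; "jaw": the opening in per cent of the stroke, from 0 (shut) to 100 (fully open). A call has 1 to 8 rows; each row shifts and turns the commanded pose from where the row before left it; what a row does not reach is not made up. A row lasts 1/8 s, in which the tool goes at most 62.5 mm and 10.7 degrees, less where a joint would pass 70% of its speed; a pose out of reach is approached as far as the arm can. A call with a gripper value outside its range is refused whole. The fingers move at their own pace and stop on an object; FORCE is the grip in N (left out, the last holds). Time passes only in rows, so rows that do not move let the fingers close. It gives the time, the measured TCP pose, the force, the opening and the grip force at its end, in the units of the state.
- arm.get_obs(): the state, without advancing time (a new reading comes with each control period).
- arm.grab_frame(name): name is "scene" or "top"; returns the picture (384x512x3 uint8, blue, green, red); there is no depth.
- arm.camera_model(name): a dict with "fx", "fy", "cx", "cy" (pixels), "origin" and "attitude" of the camera in the world. Camera axes: x right, y up, looking along -z (the intrinsics and any distortion apply to the point x, -y, -z); pixel columns grow to the right and rows downward; lengths in m; the calibration is good to about 2 mm. A picture is of the moment at which its call begins. camera_model takes no time and is no camera call.
- arm.hand_in(): hands the job in; it is judged then, once.
The state is a dict: "clock": time; "joints": joint angles; "joint_velocities": joint speeds; "tau": joint torques, N m; "tcp_pos": TCP position; "orientation": TCP orientation; "force": force on the tool from outside, world axes, zero at the start; "moment": the same for the moment, N m; "grip_width": opening from 0.0 (shut) to 1.0 (fully open); "gripper_force": force on a finger pad.
Only numpy, scipy, OpenCV 4.12 (cv2) and the standard library are available. Lean on these libraries where they do the work, as an engineer would, in place of code of your own. Each camera call takes 0.05 s, during which the arm holds its last target. There are 200 camera calls.

### The job

The brass pipe union on the plywood stock board is boxed in by three tall red fittings. First stand all three red fittings upright on the holding board, leaving the union where it is; then, with them still there, take the union to the issue tray and set it upright on the middle of the round pad, wholly on it. Finally put each red fitting back upright where it stood at the start, without tipping anything over or shifting the other stock on the board.

Things in the scene. Friction and masses are not known exactly. Their poses are not given: they have to be found in the camera images.
- sleeve_center (a point): Red sleeve: a plain straight tube, outside diameter 50 mm all the way up, 110 mm high, closed at the top with a flush black plastic dust cap, about 0.45 kg, loose. The point is its centre, 55 mm above its foot; z is its axis (up). It stands on one of the three black round marks of the stock board (which one changes). Best gripped in its upper half, anywhere round it.
- reducer_center (a point): Red reducer: a tube 56 mm in diameter for the lowest 30 mm, tapering to 36 mm at 75 mm and straight (36 mm) from there to the top, 115 mm high, closed at the top with a flush black plastic dust cap, about 0.45 kg, loose. The point is its centre, 57.5 mm above its foot; z is its axis (up). It stands on one of the black round marks. Grip it on the straight neck, 75 to 115 mm above its foot.
- flanged_center (a point): Red flanged pipe: a straight tube 38 mm in diameter, 120 mm high, closed at the top with a flush black plastic dust cap, with a square foot 56 x 56 x 8 mm (sides along its own x and y), about 0.45 kg, loose. The point is its centre, 60 mm above the underside of the foot; z is its axis (up). It stands on one of the black round marks. Best gripped in its upper half.
- union_center (a point): Brass union, the part wanted: low, a hexagon 40 mm across the flats (46 mm across the corners) and 26 mm high with a round neck 32 mm in diameter and 14 mm high on top, 40 mm high in all, about 0.2 kg, loose. The point is its centre, 20 mm above its underside; z is its axis (up) and its x is square to a pair of flats (further pairs every 60 degrees). It stands on the stock board with a red fitting 60 mm away (centre to centre) on each of three sides.
- stock_board: Plywood stock board, 260 (its x) x 280 (its y) x 12 mm, fixed for the run, lying on the table; the origin is the centre of its underside, so its top is 12 mm above the origin; x points away from the robot (its yaw changes by up to 0.3 rad). Three black round marks, 68 mm across and flat, lie at (-25, 0), (35, 60) and (35, -60) mm in its frame, a red fitting centred on each at the start; the brass union stands at (35, 0).
- holding_board: Holding board, the side area: a flat grey board with a black edge, 280 (its x) x 110 (its y) x 12 mm, fixed for the run, on the left or the right of the stock board. The origin is the centre of its underside; its top is 12 mm above it. It is empty at the start and has room for the three red fittings in a row along its x (which points roughly away from the robot, yaw within 0.12 rad), 80 mm apart.
- pad (a point): The centre of the top of the round black pad (76 mm across) on the floor of the issue tray. The tray is grey plastic, 170 x 170 mm outside with walls 22 mm high and 4 mm thick, fixed for the run, on the other side of the stock board from the holding board. The pad's top is 5 mm above the table, and practically level with the tray's floor; its x and y are square to the tray's walls.
- nut_center (a point): Steel hexagon nut, 36 mm across the flats, 20 mm high, loose, lying on the stock board: other stock, to be left alone. The point is its centre, 10 mm up.
- collar_mid (a point): Steel collar with a black cap in its bore, a disc 44 mm in diameter, 16 mm high, loose, lying on the stock board: other stock, to be left alone. The point is its centre, 8 mm up.
- plug_center (a point): Small brass plug, 30 mm in diameter with a small square head, 26 mm high in all, loose, standing on the stock board near a far corner: other stock, to be left alone. The point is its centre, 13 mm up.
Mind the look-alikes: they are no part of the job. Leave any grey look-alike of the part that bears reducer_center alone.

How it is judged:
By the outcome, as a careful person would: the job done as asked, in the order asked, and still so for the second after the job is handed in, with the robot touching nothing.
It also fails if it takes over 138 s, if anything falls off the work surface, if the arm or the gripper's body presses on something with over 40 N, if the wrist force passes 120 N, or if a joint passes its speed limit or range.

## Working session

There is one attempt and no reset: what is moved stays moved. The work goes in short steps, Python scripts to look and compute and a shell command to move; the robot and the scene stay as the last step left them, time stands still between calls to the robot, and variables do not carry over. Pictures are saved under pics/ and viewed, at most 14 in all, crops included, and the job is handed in when it is done.

```bash
mkdir -p pics
python3 - <<'E'
from cell import arm
import cv2
for n in("scene","top"):
    cv2.imwrite(f"pics/{n}0.png",arm.grab_frame(n)); print(n,arm.camera_model(n))
print(arm.get_obs(), arm.tcp_to_grasp)
E
```

```text
scene {'fx': 355.005295358574, 'fy': 355.005295358574, 'cx': 259.6250469292424, 'cy': 187.8040346568368, 'origin': array([1.07947916, 0.2004492 , 0.58693519]), 'attitude': array([0.58792456, 0.80921671, 1.76502794])}
top {'fx': 424.13908235713444, 'fy': 424.13908235713444, 'cx': 250.3410124072307, 'cy': 187.92362901810694, 'origin': array([0.35082716, 0.01122981, 1.09026492]), 'attitude': array([ 0.10548055, -0.12959034, -1.56815429])}
{'clock': 0.1, 'joints': array([-1.36180036e+00,  2.59225093e-01,  1.53593356e+00, -1.69767594e-05,
        1.34800749e+00, -2.02804813e-01]), 'joint_velocities': array([-0.00223204, -0.0018819 , -0.00109663, -0.00024467,  0.00015014,
       -0.00048231]), 'tau': array([ 3.34594792e-03, -4.38210726e+01, -2.84641260e+01,  7.23243412e-02,
        3.61740903e-02, -5.20571268e-05]), 'tcp_pos': array([ 0.22005549, -0.50353861,  0.21794116]), 'orientation': array([-3.07369233e+00, -6.41978363e-01,  3.36374409e-05]), 'force': array([-0.51556476,  0.25385384, -0.00917562]), 'moment': array([ 0.01900217, -0.01108162,  0.00786179]), 'gripper_force': 0.0, 'grip_width': 1.0007466970310785} 0.0188
```

View pics/scene0.png

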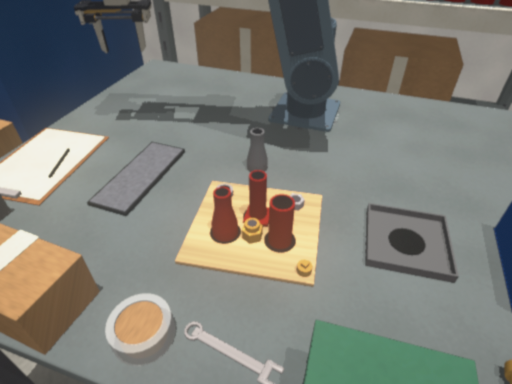

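View pics/top0.png

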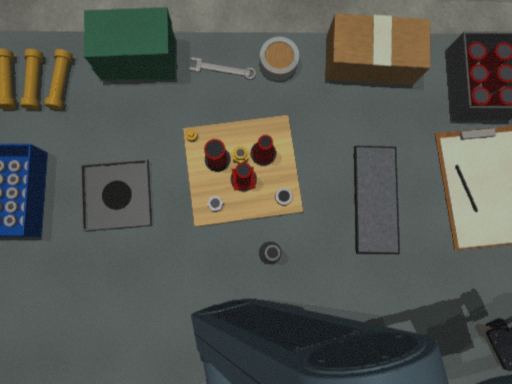

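The top view shows the stock board at (184–302, 116–224). On it are the sleeve (217,155), reducer (264,150), flanged pipe (243,178) and union (240,155), and the nut, collar and plug near the board's corners. The tray pad is at (117,195) and the holding board at (376,200). There is a grey look-alike of the reducer at (270,252), off the board.

```bash
cat > h.py <<'E'
from cell import arm
import numpy as np, cv2
from scipy.spatial.transform import Rotation as R
def cam(n):
    c=arm.camera_model(n); A=R.from_rotvec(c["attitude"]).as_matrix()@np.diag([1,-1,-1]); return c,A
def ray(n,uv,z):
    c,A=cam(n); u,v=np.atleast_2d(uv).T
    d=np.c_[(u-c["cx"])/c["fx"],(v-c["cy"])/c["fy"],np.ones(len(u))]@A.T
    z=np.broadcast_to(z,len(u)); o=c["origin"]
    return o+d*((z-o[2])/d[:,2])[:,None]
def proj(n,P):
    c,A=cam(n); q=(np.atleast_2d(P)-c["origin"])@A
    return np.c_[q[:,0]/q[:,2]*c["fx"]+c["cx"],q[:,1]/q[:,2]*c["fy"]+c["cy"]]
def crop(n,x0,y0,x1,y1,k): 
    im=arm.grab_frame(n)[y0:y1,x0:x1]; return cv2.resize(im,None,fx=k,fy=k,interpolation=cv2.INTER_CUBIC)
E
python3 - <<'E'
from h import *
print(ray("top",[(184,127),(289,116),(302,213),(193,224)],.012).round(4))
print("hold",ray("top",[(355,146),(396,146),(399,253),(356,253)],.012).round(4))
print("tray",ray("top",[(81,165),(149,160),(151,227),(84,231)],.022).round(4))
print("pad",ray("top",(117,195),.005).round(4), ray("scene",(407,241),.005).round(4))
print("pad scene vs",proj("scene",ray("top",(117,195),.005)))
cv2.imwrite("pics/c1.png",crop("top",175,108,310,275,3.5))
cv2.imwrite("pics/c2.png",crop("scene",170,110,340,290,3.3))
E
```

```text
[[ 0.6749  0.1682  0.012 ]
 [ 0.7057 -0.108   0.012 ]
 [ 0.4488 -0.1373  0.012 ]
 [ 0.4209  0.14    0.012 ]]
hold [[ 0.6247 -0.28    0.012 ]
 [ 0.6249 -0.388   0.012 ]
 [ 0.3474 -0.3808  0.012 ]
 [ 0.3476 -0.2718  0.012 ]]
tray [[0.5709 0.4269 0.022 ]
 [0.5842 0.2543 0.022 ]
 [0.4128 0.2436 0.022 ]
 [0.403  0.4098 0.022 ]]
pad [[0.4959 0.337  0.005 ]] [[0.4962 0.3416 0.005 ]]
pad scene vs [[404.80949711 240.36545642]]
```

View pics/c1.png

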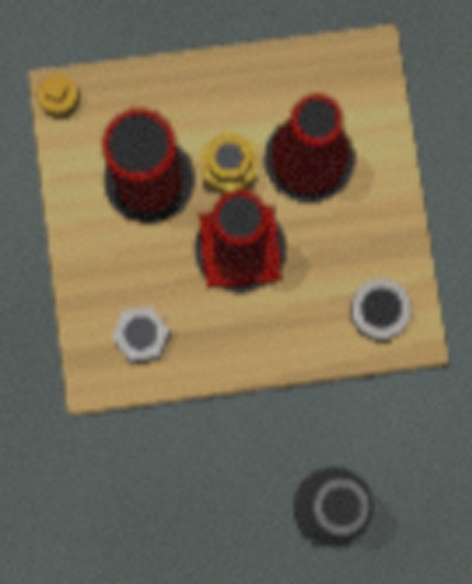

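View pics/c2.png

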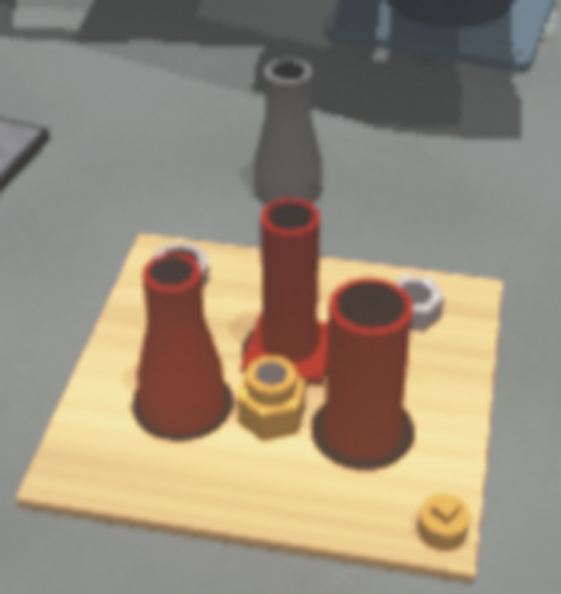

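Two things look like the reducer:
- **Red part:** tapered, standing on a black mark of the stock board, cap at top px (265.5,142) and scene px (222,192).
- **Grey part:** tapered, standing off the board at top px (270,252) and scene px (257,135).

The red one on the mark fits the description, and these crops confirm it. I'll leave the grey one alone. Next I'll check the cap centres against the marks.

Run:
```python
from h import *
from scipy.optimize import least_squares
corn=ray("top",[(184,127),(289,116),(302,213),(193,224)],.012)[:,:2]
L=np.array([(.13,.14),(.13,-.14),(-.13,-.14),(-.13,.14)])
f=lambda p,L: L@np.array([[np.cos(p[2]),np.sin(p[2])],[-np.sin(p[2]),np.cos(p[2])]])+p[:2]
b=least_squares(lambda p:(f(p,L)-corn).ravel(),[.56,0,.1]); print("board",b.x.round(4),b.fun.round(4))
h=least_squares(lambda p:(f(p,L/[.13,.14]*[.14,.055])-ray("top",[(355,146),(396,146),(399,253),(356,253)],.012)[:,:2]).ravel(),[.5,-.3,0]);print("hold",h.x.round(4))
print("slots",f(h.x,np.array([(-.08,0),(0,0),(.08,0)])).round(4))
t=lambda p,o,k:(np.array(p)+.5)/k-.5+o
for n,a,s,z,m in [("sleeve",(139,143),(371,305),.122,(.035,.06)),("reducer",(317,118),(173,272),.127,(.035,-.06)),("flanged",(240,217),(290,217),.132,(-.025,0)),("union",(230,157),(271,374),.052,(.035,0))]:
    print(n,"mark",f(b.x,np.array([m])).round(4),"top",ray("top",t(a,(175,108),3.5),z)[0,:2].round(4),"scene",ray("scene",t(s,(170,110),3.3),z)[0,:2].round(4))
```

```text
board [0.5626 0.0157 0.1086] [ 0.0018  0.0008  0.0013 -0.0014 -0.0003 -0.0003 -0.0028  0.0008]
hold [ 0.4861 -0.3301 -0.0239]
slots [[ 0.4062 -0.3282]
 [ 0.4861 -0.3301]
 [ 0.5661 -0.3321]]
sleeve mark [[0.5908 0.0791]] top [0.59   0.0802] scene [0.589  0.0827]
reducer mark [[ 0.6039 -0.0401]] top [ 0.6062 -0.0387] scene [ 0.605  -0.0355]
flanged mark [[0.5377 0.013 ]] top [0.5378 0.0127] scene [0.5384 0.0153]
union mark [[0.5974 0.0195]] top [0.5972 0.02  ] scene [0.5973 0.0231]
```

The caps match the marks within 2–3 mm: board yaw is 0.109 rad, and the holding slots are known. I'll start with the reducer, closing along the board's y (tool yaw from 23.6° to 6.2°).

```bash
python3 -m inch '[{"dx":0.032,"dy":0.039,"turn":-3,"jaw":100},{"dx":0.032,"dy":0.039,"turn":-3},{"dx":0.032,"dy":0.039,"turn":-3},{"dx":0.032,"dy":0.039,"turn":-3},{"dx":0.032,"dy":0.039,"turn":-3},{"dx":0.032,"dy":0.039,"turn":-2.4},{"dx":0.032,"dy":0.039},{"dx":0.032,"dy":0.039}]' 30
python3 -m inch '[{"dx":0.032,"dy":0.039},{"dx":0.032,"dy":0.039},{"dx":0.032,"dy":0.039},{"dx":0.033,"dy":0.036},{},{}]'
```

```text
$[0]: bad value
$[0]: bad value
```

```bash
python3 -m inch '[{"dx":0.032,"dy":0.039,"dz":0,"turn":-3,"jaw":100}]' 30; python3 -m inch '[{"dx":0.032,"dy":0.039,"dz":0.0,"turn":-3.0,"jaw":100.0}]'
```

```text
clock: 0.32
tcp_pos: [0.251, -0.4666, 0.2181]
orientation: [3.092, 0.553, -0.001]
force: [1.3, 0.4, 0.3]
grip_width: 1.0
gripper_force: 0.0
clock: 0.45
tcp_pos: [0.2844, -0.4253, 0.2182]
orientation: [-3.105, -0.475, -0.0]
force: [0.8, 0.1, -0.2]
grip_width: 1.004
gripper_force: 0.0
```

All five keys are needed in every row.

```bash
python3 -m inch '[{"dx":0.032,"dy":0.039,"dz":0,"turn":-3,"jaw":100},{"dx":0.032,"dy":0.039,"dz":0,"turn":-3,"jaw":100},{"dx":0.032,"dy":0.039,"dz":0,"turn":-3,"jaw":100},{"dx":0.032,"dy":0.039,"dz":0,"turn":-2.4,"jaw":100},{"dx":0.032,"dy":0.039,"dz":0,"turn":0,"jaw":100},{"dx":0.032,"dy":0.039,"dz":0,"turn":0,"jaw":100},{"dx":0.032,"dy":0.039,"dz":0,"turn":0,"jaw":100},{"dx":0.032,"dy":0.039,"dz":0,"turn":0,"jaw":100}]' 30
python3 -m inch '[{"dx":0.032,"dy":0.039,"dz":0,"turn":0,"jaw":100},{"dx":0.033,"dy":0.035,"dz":0,"turn":0,"jaw":100},{"dx":0,"dy":0,"dz":0,"turn":0,"jaw":100},{"dx":0,"dy":0,"dz":0,"turn":0,"jaw":100}]'
```

```text
clock: 1.45
tcp_pos: [0.541, -0.1126, 0.2186]
orientation: [3.137, 0.17, -0.0]
force: [-0.2, -0.0, 0.6]
grip_width: 0.996
gripper_force: 0.0
clock: 1.95
tcp_pos: [0.6046, -0.0402, 0.2181]
orientation: [3.137, 0.171, -0.002]
force: [-0.0, -0.3, 0.1]
grip_width: 1.0
gripper_force: 0.0
```

```bash
python3 -m inch '[{"dx":0,"dy":0.001,"dz":-0.04,"turn":0,"jaw":100},{"dx":0,"dy":0,"dz":-0.04,"turn":0,"jaw":100},{"dx":0,"dy":0,"dz":-0.03,"turn":0,"jaw":100},{"dx":0,"dy":0,"dz":-0.018,"turn":0,"jaw":100},{"dx":0,"dy":0,"dz":0,"turn":0,"jaw":100},{"dx":0,"dy":0,"dz":0,"turn":0,"jaw":60},{"dx":0,"dy":0,"dz":0,"turn":0,"jaw":50},{"dx":0,"dy":0,"dz":0,"turn":0,"jaw":0}]' 30
python3 -m inch '[{"dx":0,"dy":0,"dz":0,"turn":0,"jaw":0},{"dx":0,"dy":0,"dz":0,"turn":0,"jaw":0},{"dx":0,"dy":0,"dz":0,"turn":0,"jaw":0},{"dx":0,"dy":0,"dz":0,"turn":0,"jaw":0}]'
```

```text
clock: 2.95
tcp_pos: [0.6056, -0.0392, 0.0916]
orientation: [3.137, 0.17, 0.002]
force: [-0.6, -0.2, 0.2]
grip_width: 0.726
gripper_force: 0.0
clock: 3.45
tcp_pos: [0.6051, -0.0388, 0.0906]
orientation: [-3.137, -0.17, 0.0]
force: [-0.9, 0.8, -0.3]
grip_width: 0.377
gripper_force: 30.0
```

Gripped at 0.377 × 93 ≈ 35 mm, which matches the 36 mm neck. I'll take it to the far slot (0.566, −0.332).

```bash
python3 -m inch '[{"dx":0,"dy":0,"dz":0.015,"turn":0,"jaw":0},{"dx":0,"dy":0,"dz":0.035,"turn":0,"jaw":0},{"dx":0,"dy":0,"dz":0.035,"turn":0,"jaw":0},{"dx":0,"dy":0,"dz":0.035,"turn":0,"jaw":0},{"dx":0,"dy":0,"dz":0.02,"turn":0,"jaw":0},{"dx":-0.004,"dy":-0.023,"dz":0.01,"turn":0,"jaw":0},{"dx":-0.005,"dy":-0.04,"dz":0,"turn":0,"jaw":0},{"dx":-0.005,"dy":-0.04,"dz":0,"turn":0,"jaw":0}]' 30
python3 -m inch '[{"dx":-0.005,"dy":-0.04,"dz":0,"turn":0,"jaw":0},{"dx":-0.005,"dy":-0.04,"dz":0,"turn":0,"jaw":0},{"dx":-0.005,"dy":-0.04,"dz":0,"turn":0,"jaw":0},{"dx":-0.005,"dy":-0.04,"dz":0,"turn":0,"jaw":0},{"dx":-0.005,"dy":-0.03,"dz":0,"turn":0,"jaw":0},{"dx":0,"dy":0,"dz":0,"turn":0,"jaw":0},{"dx":0,"dy":0,"dz":0,"turn":0,"jaw":0}]'
```

```text
clock: 4.45
tcp_pos: [0.5907, -0.1427, 0.2413]
orientation: [3.137, 0.171, -0.0]
force: [0.4, -0.5, -4.1]
grip_width: 0.376
gripper_force: 30.0
clock: 5.32
tcp_pos: [0.5659, -0.3315, 0.2406]
orientation: [-3.136, -0.169, 0.001]
force: [0.0, 0.4, -4.5]
grip_width: 0.374
gripper_force: 30.0
```

```bash
python3 -m inch '[{"dx":0,"dy":0,"dz":-0.04,"turn":0,"jaw":0},{"dx":0,"dy":0,"dz":-0.04,"turn":0,"jaw":0},{"dx":0,"dy":0,"dz":-0.035,"turn":0,"jaw":0},{"dx":0,"dy":0,"dz":-0.02,"turn":0,"jaw":0},{"dx":0,"dy":0,"dz":-0.009,"turn":0,"jaw":0},{"dx":0,"dy":0,"dz":-0.004,"turn":0,"jaw":0},{"dx":0,"dy":0,"dz":0,"turn":0,"jaw":0},{"dx":0,"dy":0,"dz":0,"turn":0,"jaw":0}]' 30
```

```text
clock: 6.32
tcp_pos: [0.5667, -0.3324, 0.0938]
orientation: [3.136, 0.17, 0.002]
force: [0.4, 0.3, -3.8]
grip_width: 0.372
gripper_force: 30.0
```

```bash
python3 -m inch '[{"dx":0,"dy":0,"dz":-0.002,"turn":0,"jaw":0},{"dx":0,"dy":0,"dz":-0.001,"turn":0,"jaw":0},{"dx":0,"dy":0,"dz":0,"turn":0,"jaw":0}]' 30
```

```text
clock: 6.7
tcp_pos: [0.5664, -0.3322, 0.0906]
orientation: [3.136, 0.17, 0.001]
force: [-0.4, 1.2, 1.9]
grip_width: 0.375
gripper_force: 30.0
```

It has touched down. Release, rise, and go to the flanged pipe at (0.538, 0.0135).

```bash
python3 -m inch '[{"dx":0,"dy":0,"dz":0,"turn":0,"jaw":60},{"dx":0,"dy":0,"dz":0,"turn":0,"jaw":100},{"dx":0,"dy":0,"dz":0,"turn":0,"jaw":100},{"dx":0,"dy":0,"dz":0.02,"turn":0,"jaw":100},{"dx":0,"dy":0,"dz":0.04,"turn":0,"jaw":100},{"dx":0,"dy":0,"dz":0.04,"turn":0,"jaw":100},{"dx":0,"dy":0.02,"dz":0.03,"turn":0,"jaw":100},{"dx":-0.004,"dy":0.045,"dz":0,"turn":0,"jaw":100}]' 30
python3 -m inch '[{"dx":-0.004,"dy":0.045,"dz":0,"turn":0,"jaw":100},{"dx":-0.004,"dy":0.045,"dz":0,"turn":0,"jaw":100},{"dx":-0.004,"dy":0.045,"dz":0,"turn":0,"jaw":100},{"dx":-0.004,"dy":0.045,"dz":0,"turn":0,"jaw":100},{"dx":-0.004,"dy":0.045,"dz":0,"turn":0,"jaw":100},{"dx":-0.004,"dy":0.045,"dz":0,"turn":0,"jaw":100},{"dx":0,"dy":0.011,"dz":0,"turn":0,"jaw":100},{"dx":0,"dy":0,"dz":0,"turn":0,"jaw":100}]'
```

```text
clock: 7.7
tcp_pos: [0.5636, -0.269, 0.2227]
orientation: [3.133, 0.166, 0.008]
force: [0.9, 0.7, -0.7]
grip_width: 1.0
gripper_force: 0.0
clock: 8.7
tcp_pos: [0.5384, 0.0142, 0.2198]
orientation: [3.136, 0.172, 0.001]
force: [0.6, 0.3, -0.5]
grip_width: 0.999
gripper_force: 0.0
```

```bash
python3 -m inch '[{"dx":0,"dy":0,"dz":-0.04,"turn":0,"jaw":100},{"dx":0,"dy":0,"dz":-0.04,"turn":0,"jaw":100},{"dx":0,"dy":0,"dz":-0.035,"turn":0,"jaw":100},{"dx":0,"dy":0,"dz":-0.022,"turn":0,"jaw":100},{"dx":0,"dy":0,"dz":0,"turn":0,"jaw":100},{"dx":0,"dy":0,"dz":0,"turn":0,"jaw":60},{"dx":0,"dy":0,"dz":0,"turn":0,"jaw":50},{"dx":0,"dy":0,"dz":0,"turn":0,"jaw":0}]' 30
python3 -m inch '[{"dx":0,"dy":0,"dz":0,"turn":0,"jaw":0},{"dx":0,"dy":0,"dz":0,"turn":0,"jaw":0},{"dx":0,"dy":0,"dz":0,"turn":0,"jaw":0},{"dx":0,"dy":0,"dz":0,"turn":0,"jaw":0}]'
```

```text
clock: 9.7
tcp_pos: [0.5388, 0.0138, 0.0836]
orientation: [3.137, 0.17, 0.003]
force: [-0.7, -0.0, -0.1]
grip_width: 0.729
gripper_force: 0.0
clock: 10.2
tcp_pos: [0.5382, 0.014, 0.0826]
orientation: [3.137, 0.17, -0.0]
force: [0.4, -0.4, 0.4]
grip_width: 0.396
gripper_force: 30.0
```

```bash
python3 -m inch '[{"dx":0,"dy":0,"dz":0.015,"turn":0,"jaw":0},{"dx":0,"dy":0,"dz":0.035,"turn":0,"jaw":0},{"dx":0,"dy":0,"dz":0.035,"turn":0,"jaw":0},{"dx":0,"dy":0,"dz":0.035,"turn":0,"jaw":0},{"dx":0,"dy":0,"dz":0.02,"turn":0,"jaw":0},{"dx":-0.004,"dy":-0.024,"dz":0.01,"turn":0,"jaw":0},{"dx":-0.006,"dy":-0.04,"dz":0,"turn":0,"jaw":0},{"dx":-0.006,"dy":-0.04,"dz":0,"turn":0,"jaw":0}]' 30
python3 -m inch '[{"dx":-0.006,"dy":-0.04,"dz":0,"turn":0,"jaw":0},{"dx":-0.006,"dy":-0.04,"dz":0,"turn":0,"jaw":0},{"dx":-0.006,"dy":-0.04,"dz":0,"turn":0,"jaw":0},{"dx":-0.006,"dy":-0.04,"dz":0,"turn":0,"jaw":0},{"dx":-0.006,"dy":-0.04,"dz":0,"turn":0,"jaw":0},{"dx":-0.006,"dy":-0.04,"dz":0,"turn":0,"jaw":0},{"dx":0,"dy":0,"dz":0,"turn":0,"jaw":0},{"dx":0,"dy":0,"dz":0,"turn":0,"jaw":0}]'
python3 -m inch '[{"dx":0,"dy":0,"dz":-0.04,"turn":0,"jaw":0},{"dx":0,"dy":0,"dz":-0.04,"turn":0,"jaw":0},{"dx":0,"dy":0,"dz":-0.035,"turn":0,"jaw":0},{"dx":0,"dy":0,"dz":-0.02,"turn":0,"jaw":0},{"dx":0,"dy":0,"dz":-0.009,"turn":0,"jaw":0},{"dx":0,"dy":0,"dz":-0.004,"turn":0,"jaw":0},{"dx":0,"dy":0,"dz":-0.001,"turn":0,"jaw":0},{"dx":0,"dy":0,"dz":0,"turn":0,"jaw":0}]'
```

```text
clock: 11.2
tcp_pos: [0.5216, -0.0906, 0.2333]
orientation: [-3.137, -0.171, -0.0]
force: [0.3, -0.2, -3.4]
grip_width: 0.397
gripper_force: 30.0
clock: 12.2
tcp_pos: [0.4858, -0.3294, 0.2326]
orientation: [-3.136, -0.169, 0.001]
force: [0.5, 0.7, -3.6]
grip_width: 0.394
gripper_force: 30.0
clock: 13.2
tcp_pos: [0.4866, -0.3304, 0.0845]
orientation: [3.136, 0.17, 0.002]
force: [0.1, -0.3, -4.3]
grip_width: 0.397
gripper_force: 30.0
```

Lower to contact, release, rise, and go to the sleeve at (0.590, 0.080).

```bash
python3 -m inch '[{"dx":0,"dy":0,"dz":-0.001,"turn":0,"jaw":0},{"dx":0,"dy":0,"dz":-0.001,"turn":0,"jaw":0},{"dx":0,"dy":0,"dz":0,"turn":0,"jaw":0}]' 30
python3 -m inch '[{"dx":0,"dy":0,"dz":0,"turn":0,"jaw":60},{"dx":0,"dy":0,"dz":0,"turn":0,"jaw":100},{"dx":0,"dy":0,"dz":0,"turn":0,"jaw":100},{"dx":0,"dy":0,"dz":0.02,"turn":0,"jaw":100},{"dx":0,"dy":0,"dz":0.04,"turn":0,"jaw":100},{"dx":0,"dy":0,"dz":0.04,"turn":0,"jaw":100},{"dx":0,"dy":0,"dz":0.035,"turn":0,"jaw":100},{"dx":0.01,"dy":0.04,"dz":0,"turn":0,"jaw":100}]' 30
python3 -m inch '[{"dx":0.012,"dy":0.046,"dz":0,"turn":0,"jaw":100},{"dx":0.012,"dy":0.046,"dz":0,"turn":0,"jaw":100},{"dx":0.012,"dy":0.046,"dz":0,"turn":0,"jaw":100},{"dx":0.012,"dy":0.046,"dz":0,"turn":0,"jaw":100},{"dx":0.012,"dy":0.046,"dz":0,"turn":0,"jaw":100},{"dx":0.012,"dy":0.046,"dz":0,"turn":0,"jaw":100},{"dx":0.012,"dy":0.046,"dz":0,"turn":0,"jaw":100},{"dx":0.01,"dy":0.048,"dz":0,"turn":0,"jaw":100}]'
python3 -m inch '[{"dx":0,"dy":0,"dz":0,"turn":0,"jaw":100},{"dx":0,"dy":0,"dz":0,"turn":0,"jaw":100}]'
```

```text
clock: 13.58
tcp_pos: [0.4865, -0.3304, 0.0826]
orientation: [3.136, 0.17, 0.001]
force: [-1.8, 0.7, 4.2]
grip_width: 0.393
gripper_force: 30.0
clock: 14.58
tcp_pos: [0.4974, -0.2931, 0.2199]
orientation: [3.132, 0.164, 0.007]
force: [0.5, 0.7, 0.0]
grip_width: 1.002
gripper_force: 0.0
clock: 15.58
tcp_pos: [0.5905, 0.0815, 0.2166]
orientation: [3.137, 0.169, 0.0]
force: [-0.1, 0.3, -0.2]
grip_width: 0.998
gripper_force: 0.0
clock: 15.82
tcp_pos: [0.59, 0.0797, 0.2164]
orientation: [3.136, 0.171, -0.001]
force: [0.6, 0.0, 0.2]
grip_width: 0.997
gripper_force: 0.0
```

```bash
python3 -m inch '[{"dx":0,"dy":0,"dz":-0.04,"turn":0,"jaw":100},{"dx":0,"dy":0,"dz":-0.04,"turn":0,"jaw":100},{"dx":0,"dy":0,"dz":-0.035,"turn":0,"jaw":100},{"dx":0,"dy":0,"dz":-0.023,"turn":0,"jaw":100},{"dx":0,"dy":0,"dz":0,"turn":0,"jaw":100},{"dx":0,"dy":0,"dz":0,"turn":0,"jaw":60},{"dx":0,"dy":0,"dz":0,"turn":0,"jaw":0},{"dx":0,"dy":0,"dz":0,"turn":0,"jaw":0}]' 30
python3 -m inch '[{"dx":0,"dy":0,"dz":0,"turn":0,"jaw":0},{"dx":0,"dy":0,"dz":0,"turn":0,"jaw":0},{"dx":0,"dy":0,"dz":0,"turn":0,"jaw":0},{"dx":0,"dy":0,"dz":0,"turn":0,"jaw":0}]'
```

```text
clock: 16.82
tcp_pos: [0.5908, 0.0799, 0.0798]
orientation: [3.137, 0.17, 0.003]
force: [-0.4, -0.5, -0.0]
grip_width: 0.726
gripper_force: 0.0
clock: 17.32
tcp_pos: [0.5903, 0.0803, 0.0789]
orientation: [-3.137, -0.17, -0.001]
force: [0.8, 2.3, 2.1]
grip_width: 0.519
gripper_force: 30.0
```

```bash
python3 -m inch '[{"dx":0,"dy":0,"dz":0.015,"turn":0,"jaw":0},{"dx":0,"dy":0,"dz":0.035,"turn":0,"jaw":0},{"dx":0,"dy":0,"dz":0.035,"turn":0,"jaw":0},{"dx":0,"dy":0,"dz":0.035,"turn":0,"jaw":0},{"dx":0,"dy":0,"dz":0.02,"turn":0,"jaw":0},{"dx":-0.01,"dy":-0.02,"dz":0.01,"turn":0,"jaw":0},{"dx":-0.017,"dy":-0.038,"dz":0,"turn":0,"jaw":0},{"dx":-0.017,"dy":-0.038,"dz":0,"turn":0,"jaw":0}]' 30
python3 -m inch '[{"dx":-0.018,"dy":-0.04,"dz":0,"turn":0,"jaw":0},{"dx":-0.018,"dy":-0.04,"dz":0,"turn":0,"jaw":0},{"dx":-0.018,"dy":-0.04,"dz":0,"turn":0,"jaw":0},{"dx":-0.018,"dy":-0.04,"dz":0,"turn":0,"jaw":0},{"dx":-0.018,"dy":-0.04,"dz":0,"turn":0,"jaw":0},{"dx":-0.018,"dy":-0.04,"dz":0,"turn":0,"jaw":0},{"dx":-0.016,"dy":-0.037,"dz":0,"turn":0,"jaw":0},{"dx":-0.016,"dy":-0.035,"dz":0,"turn":0,"jaw":0}]'
python3 -m inch '[{"dx":0,"dy":0,"dz":0,"turn":0,"jaw":0},{"dx":0,"dy":0,"dz":0,"turn":0,"jaw":0},{"dx":0,"dy":0,"dz":0,"turn":0,"jaw":0}]'
```

```text
clock: 18.32
tcp_pos: [0.5442, -0.0176, 0.228]
orientation: [3.137, 0.171, -0.004]
force: [1.3, -0.8, -6.6]
grip_width: 0.519
gripper_force: 30.0
clock: 19.32
tcp_pos: [0.4037, -0.3291, 0.2279]
orientation: [-3.136, -0.168, 0.003]
force: [0.9, -0.1, -4.8]
grip_width: 0.525
gripper_force: 30.0
clock: 19.7
tcp_pos: [0.406, -0.327, 0.2284]
orientation: [-3.136, -0.171, 0.001]
force: [0.7, 0.2, -4.7]
grip_width: 0.52
gripper_force: 30.0
```

```bash
python3 -m inch '[{"dx":0,"dy":-0.001,"dz":-0.04,"turn":0,"jaw":0},{"dx":0,"dy":0,"dz":-0.04,"turn":0,"jaw":0},{"dx":0,"dy":0,"dz":-0.035,"turn":0,"jaw":0},{"dx":0,"dy":0,"dz":-0.02,"turn":0,"jaw":0},{"dx":0,"dy":0,"dz":-0.009,"turn":0,"jaw":0},{"dx":0,"dy":0,"dz":-0.004,"turn":0,"jaw":0},{"dx":0,"dy":0,"dz":-0.001,"turn":0,"jaw":0},{"dx":0,"dy":0,"dz":0,"turn":0,"jaw":0}]' 30
python3 -m inch '[{"dx":0,"dy":0,"dz":-0.001,"turn":0,"jaw":0},{"dx":0,"dy":0,"dz":0,"turn":0,"jaw":0}]'
```

```text
clock: 20.7
tcp_pos: [0.4066, -0.3295, 0.0804]
orientation: [3.136, 0.17, 0.001]
force: [0.2, 0.7, -5.0]
grip_width: 0.524
gripper_force: 30.0
clock: 20.95
tcp_pos: [0.4063, -0.3292, 0.079]
orientation: [3.136, 0.17, 0.001]
force: [0.2, 0.0, -4.7]
grip_width: 0.519
gripper_force: 30.0
```

```bash
python3 -m inch '[{"dx":0,"dy":0,"dz":-0.001,"turn":0,"jaw":0},{"dx":0,"dy":0,"dz":0,"turn":0,"jaw":0}]' 30
```

```text
clock: 21.2
tcp_pos: [0.4063, -0.3292, 0.0789]
orientation: [3.136, 0.17, 0.001]
force: [-1.8, 1.8, 5.2]
grip_width: 0.523
gripper_force: 30.0
```

Touched down. Release, rise, and look.

```bash
python3 -m inch '[{"dx":0,"dy":0,"dz":0,"turn":0,"jaw":60},{"dx":0,"dy":0,"dz":0,"turn":0,"jaw":100},{"dx":0,"dy":0,"dz":0,"turn":0,"jaw":100},{"dx":0,"dy":0,"dz":0.02,"turn":0,"jaw":100},{"dx":0,"dy":0,"dz":0.04,"turn":0,"jaw":100},{"dx":0,"dy":0,"dz":0.04,"turn":0,"jaw":100},{"dx":0,"dy":0,"dz":0.04,"turn":0,"jaw":100},{"dx":0,"dy":0,"dz":0,"turn":0,"jaw":100}]' 30
python3 - <<'E'
from h import *
a=crop("top",215,130,275,180,8); s=crop("scene",225,200,285,250,8)
cv2.imwrite("pics/u1.png",cv2.resize(np.vstack([a,s]),(480,600)) if 0 else np.vstack([a,s])[:,:])
t=crop("top",175,100,415,290,1.6); q=crop("scene",80,110,340,290,1.6)
q=cv2.resize(q,(t.shape[1],int(q.shape[0]*t.shape[1]/q.shape[1])))
cv2.imwrite("pics/u2.png",np.vstack([t,q]))
cv2.imwrite("pics/u1.png",np.hstack([a,s])[:, :][:, :] if 0 else cv2.resize(np.hstack([a,s]),(800,333)))
E
```

```text
clock: 22.2
tcp_pos: [0.4076, -0.3307, 0.2211]
orientation: [3.131, 0.169, 0.007]
force: [-0.2, 0.7, -0.8]
grip_width: 1.002
gripper_force: 0.0
```

View pics/u1.png

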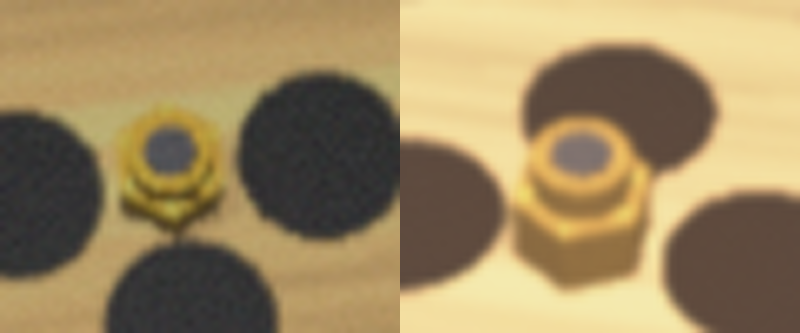

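View pics/u2.png

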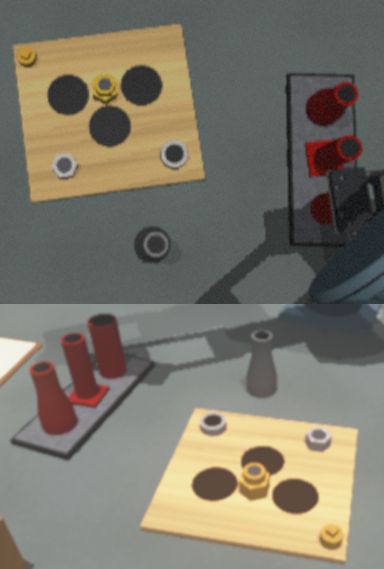

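All three fittings stand on the holding board and the union is where it was. In the right-hand crop the union's lower hexagon corners sit at about (518,250), (570,290) and (638,267). In the left-hand crop the lower front corner is at about (175,232).

Run:
```python
from h import *
from scipy.optimize import least_squares
T=lambda p,o:(np.array(p,float)+.5)/(800/120)-.5+np.array(o)
sb=T([(118,250),(170,290),(238,267)],(225,200)); stop=T([(181,153)],(225,200)); ttop=T([(171,151)],(215,130))
print(ray("scene",sb,.012).round(4)); print(ray("top",ttop,.052)[0].round(4),ray("scene",stop,.052)[0].round(4))
P=ray("scene",sb,.012)[:,:2]
c=least_squares(lambda p:np.r_[[(p[:2]+.0231*np.array([np.cos(p[2]+k*np.pi/3),np.sin(p[2]+k*np.pi/3)])-P[i])for i,k in enumerate((-1,0,1))]].ravel(),[.597,.02,.3])
print(c.x.round(4),c.fun.round(4),"corner deg",np.degrees(c.x[2]))
# silhouette check by image fit in both views
def pts(cx,cy,y):
    a=y+np.arange(6)*np.pi/3; x=np.c_[cx+.0231*np.cos(a),cy+.0231*np.sin(a)]
    b=np.arange(0,2*np.pi,.3);n=np.c_[cx+.016*np.cos(b),cy+.016*np.sin(b),np.full(len(b),.052)]
    return np.r_[np.c_[x,np.full(6,.012)],np.c_[x,np.full(6,.038)],n]
for n in("scene","top"):
    im=cv2.cvtColor(arm.grab_frame(n),cv2.COLOR_BGR2HSV); o=(225,200) if n=="scene" else (215,130)
    sub=im[o[1]:o[1]+50,o[0]:o[0]+60]; print(n,"S,H median",np.median(sub[...,1]),np.median(sub[...,0]))
    m=cv2.imread("pics/u1.png"); k=800/120
    off=400 if n=="scene" else 0
    for deg,col in((0,(0,0,255)),):
        q=(proj(n,pts(.5973,.0205,c.x[2]))-o+.5)*k-.5
        if n=="scene": mm=cv2.imread("pics/u1.png")
        for u,v in q: cv2.circle(mm,(int(u)+off,int(v)),2,col,-1)
cv2.imwrite("pics/u3.png",mm)
```

```text
[[0.6071 0.0046 0.012 ]
 [0.6174 0.0261 0.012 ]
 [0.6014 0.0434 0.012 ]]
[0.5979 0.0203 0.052 ] [0.5961 0.0225 0.052 ]
[0.5934 0.0224 0.1488] [ 0.0007 -0.0003 -0.0012 -0.0003  0.0005  0.0005] corner deg 8.528222035532153
scene S,H median 90.0 19.0
top S,H median 109.0 20.0
```

View pics/u3.png

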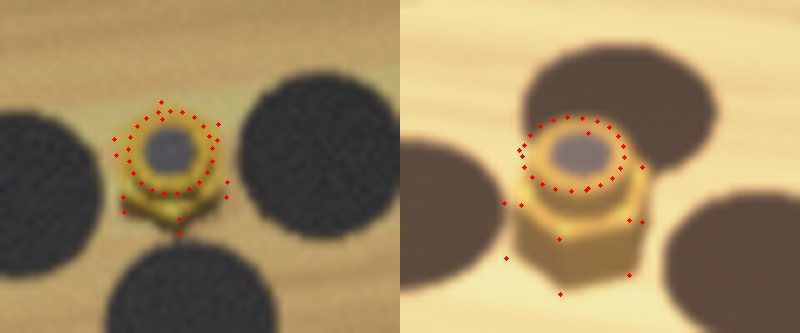

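The model overlay fits: the union is at about (0.597, 0.021) and a flat pair is square to about 98.5°. The tool yaw needs +2.3°.

```bash
python3 -m inch '[{"dx":0.024,"dy":0.044,"dz":0,"turn":2.3,"jaw":100},{"dx":0.024,"dy":0.044,"dz":0,"turn":0,"jaw":100},{"dx":0.024,"dy":0.044,"dz":0,"turn":0,"jaw":100},{"dx":0.024,"dy":0.044,"dz":0,"turn":0,"jaw":100},{"dx":0.024,"dy":0.044,"dz":0,"turn":0,"jaw":100},{"dx":0.024,"dy":0.044,"dz":0,"turn":0,"jaw":100},{"dx":0.024,"dy":0.044,"dz":0,"turn":0,"jaw":100},{"dx":0.023,"dy":0.042,"dz":0,"turn":0,"jaw":100}]' 30
python3 -m inch '[{"dx":0,"dy":0,"dz":-0.045,"turn":0,"jaw":100},{"dx":0,"dy":0,"dz":-0.045,"turn":0,"jaw":100},{"dx":0,"dy":0,"dz":-0.045,"turn":0,"jaw":100},{"dx":0,"dy":0,"dz":-0.02,"turn":0,"jaw":100},{"dx":0,"dy":0,"dz":0,"turn":0,"jaw":100},{"dx":0,"dy":0,"dz":0,"turn":0,"jaw":100},{"dx":0,"dy":0,"dz":0,"turn":0,"jaw":100}]' 30
```

```text
clock: 23.5
tcp_pos: [0.5974, 0.0227, 0.2164]
orientation: [-3.133, -0.233, 0.003]
force: [0.9, -0.8, -0.1]
grip_width: 1.001
gripper_force: 0.0
clock: 24.38
tcp_pos: [0.5981, 0.0208, 0.064]
orientation: [3.132, 0.233, 0.004]
force: [0.3, 0.6, -0.3]
grip_width: 1.0
gripper_force: 0.0
```

```bash
python3 -m inch '[{"dx":-0.001,"dy":0,"dz":-0.025,"turn":0,"jaw":100},{"dx":0,"dy":0,"dz":-0.015,"turn":0,"jaw":100},{"dx":0,"dy":0,"dz":-0.007,"turn":0,"jaw":100},{"dx":0,"dy":0,"dz":0,"turn":0,"jaw":70},{"dx":0,"dy":0,"dz":0,"turn":0,"jaw":50},{"dx":0,"dy":0,"dz":0,"turn":0,"jaw":0},{"dx":0,"dy":0,"dz":0,"turn":0,"jaw":0},{"dx":0,"dy":0,"dz":0,"turn":0,"jaw":0}]' 30
python3 -m inch '[{"dx":0,"dy":0,"dz":0,"turn":0,"jaw":0},{"dx":0,"dy":0,"dz":0,"turn":0,"jaw":0},{"dx":0,"dy":0,"dz":0,"turn":0,"jaw":0}]'
```

```text
clock: 25.38
tcp_pos: [0.5963, 0.021, 0.0159]
orientation: [3.133, 0.233, 0.001]
force: [0.7, -0.2, -0.7]
grip_width: 0.515
gripper_force: 0.0
clock: 25.75
tcp_pos: [0.5962, 0.021, 0.0158]
orientation: [-3.133, -0.233, -0.0]
force: [-0.4, 0.7, 1.7]
grip_width: 0.433
gripper_force: 29.5
```

The grip is 40 mm across the flats, as it should be. Next I'll refine the pad centre by segmentation.

Run:
```python
from h import *
for n,(u,v) in (("top",(117,195)),("scene",(407,241))):
    g=cv2.cvtColor(arm.grab_frame(n),cv2.COLOR_BGR2GRAY); w=26
    s=g[v-w:v+w,u-w:u+w]; m=(s<(int(g[v,u])+int(np.median(s)))/2).astype(np.uint8)
    k,l,st,c=cv2.connectedComponentsWithStats(m); i=l[w,w]
    e=cv2.fitEllipse(cv2.findContours((l==i).astype(np.uint8),0,1)[0][0])
    p=np.array(e[0])+[u-w,v-w]; print(n,st[i],p.round(2),e[1],ray(n,p,.005)[0].round(4))
```

```text
top [ 11  12  30  29 677] [116.32 194.74] (27.777475357055664, 29.19331932067871) [0.4966 0.3388 0.005 ]
scene [  7  13  37  27 737] [406.5  241.34] (23.657352447509766, 37.33449172973633) [0.4976 0.3406 0.005 ]
```

```bash
python3 -m inch '[{"dx":0,"dy":0,"dz":0.015,"turn":0,"jaw":0},{"dx":0,"dy":0,"dz":0.035,"turn":0,"jaw":0},{"dx":0,"dy":0,"dz":0.035,"turn":0,"jaw":0},{"dx":0,"dy":0,"dz":0.02,"turn":0,"jaw":0},{"dx":-0.01,"dy":0.03,"dz":0,"turn":0,"jaw":0},{"dx":-0.013,"dy":0.04,"dz":0,"turn":0,"jaw":0},{"dx":-0.013,"dy":0.04,"dz":0,"turn":0,"jaw":0},{"dx":-0.013,"dy":0.04,"dz":0,"turn":0,"jaw":0}]' 30
```

```text
clock: 26.85
tcp_pos: [0.5467, 0.1721, 0.1214]
orientation: [3.133, 0.232, 0.001]
force: [0.9, -0.1, -2.5]
grip_width: 0.431
gripper_force: 29.5
```

The pad is at (0.497, 0.339), and both views agree within 2 mm.

```bash
python3 -m inch '[{"dx":-0.012,"dy":0.04,"dz":0,"turn":0,"jaw":0},{"dx":-0.012,"dy":0.04,"dz":0,"turn":0,"jaw":0},{"dx":-0.012,"dy":0.04,"dz":0,"turn":0,"jaw":0},{"dx":-0.0145,"dy":0.048,"dz":0,"turn":0,"jaw":0},{"dx":0,"dy":0,"dz":0,"turn":0,"jaw":0},{"dx":0,"dy":0,"dz":-0.04,"turn":0,"jaw":0},{"dx":0,"dy":0,"dz":-0.035,"turn":0,"jaw":0},{"dx":0,"dy":0,"dz":0,"turn":0,"jaw":0}]' 30
python3 -m inch '[{"dx":0,"dy":0,"dz":-0.02,"turn":0,"jaw":0},{"dx":0,"dy":0,"dz":-0.01,"turn":0,"jaw":0},{"dx":0,"dy":0,"dz":-0.002,"turn":0,"jaw":0},{"dx":0,"dy":0,"dz":0,"turn":0,"jaw":0},{"dx":0,"dy":0,"dz":0,"turn":0,"jaw":0}]'
```

```text
clock: 27.85
tcp_pos: [0.4947, 0.3371, 0.0433]
orientation: [3.13, 0.232, -0.009]
force: [0.7, 0.2, -1.9]
grip_width: 0.432
gripper_force: 29.5
clock: 28.48
tcp_pos: [0.4972, 0.3392, 0.0145]
orientation: [-3.133, -0.233, -0.002]
force: [0.1, 0.8, -2.0]
grip_width: 0.436
gripper_force: 29.5
```

```bash
python3 -m inch '[{"dx":0,"dy":0,"dz":-0.004,"turn":0,"jaw":0},{"dx":0,"dy":0,"dz":-0.001,"turn":0,"jaw":0},{"dx":0,"dy":0,"dz":0,"turn":0,"jaw":0},{"dx":0,"dy":0,"dz":0,"turn":0,"jaw":0}]' 30
```

```text
clock: 28.98
tcp_pos: [0.4967, 0.339, 0.0086]
orientation: [3.133, 0.233, -0.0]
force: [0.3, 0.1, -2.4]
grip_width: 0.431
gripper_force: 29.5
```

```bash
python3 -m inch '[{"dx":0,"dy":0,"dz":-0.001,"turn":0,"jaw":0},{"dx":0,"dy":0,"dz":0,"turn":0,"jaw":0}]' 30
```

```text
clock: 29.22
tcp_pos: [0.4968, 0.339, 0.0077]
orientation: [-3.133, -0.233, -0.0]
force: [-1.0, -0.4, -1.8]
grip_width: 0.432
gripper_force: 29.5
```

```bash
python3 -m inch '[{"dx":0,"dy":0,"dz":-0.001,"turn":0,"jaw":0},{"dx":0,"dy":0,"dz":0,"turn":0,"jaw":0}]' 30
```

```text
clock: 29.48
tcp_pos: [0.4968, 0.339, 0.0077]
orientation: [-3.133, -0.233, -0.001]
force: [-3.3, -1.3, 6.5]
grip_width: 0.435
gripper_force: 29.6
```

Contact. Release, rise, and head for the sleeve.

```bash
python3 -m inch '[{"dx":0,"dy":0,"dz":0.0005,"turn":0,"jaw":60},{"dx":0,"dy":0,"dz":0,"turn":0,"jaw":80},{"dx":0,"dy":0,"dz":0,"turn":0,"jaw":80},{"dx":0,"dy":0,"dz":0.02,"turn":0,"jaw":80},{"dx":0,"dy":0,"dz":0.05,"turn":0,"jaw":80},{"dx":0,"dy":0,"dz":0.05,"turn":0,"jaw":80},{"dx":0,"dy":-0.01,"dz":0.05,"turn":-2.3,"jaw":100},{"dx":-0.006,"dy":-0.04,"dz":0.043,"turn":0,"jaw":100}]' 30
python3 -m inch '[{"dx":-0.006,"dy":-0.045,"dz":0,"turn":0,"jaw":100},{"dx":-0.006,"dy":-0.047,"dz":0,"turn":0,"jaw":100},{"dx":-0.006,"dy":-0.048,"dz":0,"turn":0,"jaw":100},{"dx":-0.006,"dy":-0.048,"dz":0,"turn":0,"jaw":100},{"dx":-0.006,"dy":-0.048,"dz":0,"turn":0,"jaw":100},{"dx":-0.006,"dy":-0.048,"dz":0,"turn":0,"jaw":100},{"dx":-0.006,"dy":-0.048,"dz":0,"turn":0,"jaw":100},{"dx":-0.006,"dy":-0.048,"dz":0,"turn":0,"jaw":100}]'
python3 - <<'E'
from h import *
a=crop("top",70,150,165,240,4); s=crop("scene",355,195,470,285,4)
cv2.imwrite("pics/t1.png",np.hstack([a,s])[:,:800])
E
```

```text
clock: 30.48
tcp_pos: [0.4911, 0.2898, 0.2221]
orientation: [-3.136, -0.173, -0.003]
force: [0.4, 0.4, -0.2]
grip_width: 0.965
gripper_force: 0.0
clock: 31.48
tcp_pos: [0.4423, -0.0925, 0.2203]
orientation: [3.137, 0.17, 0.001]
force: [0.8, 0.2, 0.3]
grip_width: 1.0
gripper_force: 0.0
```

View pics/t1.png

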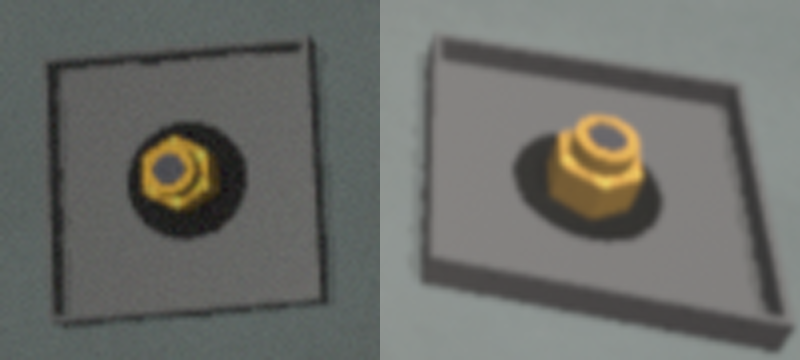

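The union stands upright on the pad, with its neck at crop (168,168) in the top view and (608,135) in the scene view. I'll compute how well it's centred.

```bash
python3 - <<'E'
from h import *
print(ray("top",(111.6,191.6),.045),ray("scene",(411.6,228.4),.045))
E
python3 -m inch '[{"dx":-0.006,"dy":-0.048,"dz":0,"turn":0,"jaw":100},{"dx":-0.006,"dy":-0.048,"dz":0,"turn":0,"jaw":100},{"dx":-0.006,"dy":-0.048,"dz":0,"turn":0,"jaw":100},{"dx":-0.006,"dy":-0.048,"dz":0,"turn":0,"jaw":100},{"dx":-0.012,"dy":-0.046,"dz":0,"turn":0,"jaw":100},{"dx":0,"dy":0,"dz":0,"turn":0,"jaw":100},{"dx":0,"dy":0,"dz":0,"turn":0,"jaw":100}]' 30
```

```text
[[0.49904887 0.33871536 0.045     ]] [[0.49714991 0.34018627 0.045     ]]
clock: 32.45
tcp_pos: [0.4068, -0.3279, 0.2198]
orientation: [-3.136, -0.169, 0.0]
force: [0.2, 0.5, -0.4]
grip_width: 1.0
gripper_force: 0.0
```

The union is centred within 2 mm. Now the sleeve goes back.

```bash
python3 -m inch '[{"dx":-0.0005,"dy":-0.001,"dz":-0.04,"turn":0,"jaw":100},{"dx":0,"dy":0,"dz":-0.04,"turn":0,"jaw":100},{"dx":0,"dy":0,"dz":-0.035,"turn":0,"jaw":100},{"dx":0,"dy":0,"dz":-0.026,"turn":0,"jaw":100},{"dx":0,"dy":0,"dz":0,"turn":0,"jaw":100},{"dx":0,"dy":0,"dz":0,"turn":0,"jaw":60},{"dx":0,"dy":0,"dz":0,"turn":0,"jaw":0},{"dx":0,"dy":0,"dz":0,"turn":0,"jaw":0}]' 30
python3 -m inch '[{"dx":0,"dy":0,"dz":0,"turn":0,"jaw":0},{"dx":0,"dy":0,"dz":0,"turn":0,"jaw":0},{"dx":0,"dy":0,"dz":0,"turn":0,"jaw":0},{"dx":0,"dy":0,"dz":0,"turn":0,"jaw":0}]'
```

```text
clock: 33.45
tcp_pos: [0.4067, -0.3304, 0.0802]
orientation: [3.135, 0.17, 0.002]
force: [0.3, -0.4, 0.2]
grip_width: 0.726
gripper_force: 0.0
clock: 33.95
tcp_pos: [0.4061, -0.3298, 0.0793]
orientation: [-3.137, -0.17, 0.0]
force: [0.2, 2.5, 4.1]
grip_width: 0.524
gripper_force: 30.0
```

```bash
python3 -m inch '[{"dx":0,"dy":0,"dz":0.015,"turn":0,"jaw":0},{"dx":0,"dy":0,"dz":0.035,"turn":0,"jaw":0},{"dx":0,"dy":0,"dz":0.035,"turn":0,"jaw":0},{"dx":0,"dy":0,"dz":0.035,"turn":0,"jaw":0},{"dx":0,"dy":0,"dz":0.02,"turn":0,"jaw":0},{"dx":0.01,"dy":0.02,"dz":0.01,"turn":0,"jaw":0},{"dx":0.017,"dy":0.038,"dz":0,"turn":0,"jaw":0},{"dx":0.017,"dy":0.038,"dz":0,"turn":0,"jaw":0}]' 30
python3 -m inch '[{"dx":0.018,"dy":0.04,"dz":0,"turn":0,"jaw":0},{"dx":0.018,"dy":0.04,"dz":0,"turn":0,"jaw":0},{"dx":0.018,"dy":0.04,"dz":0,"turn":0,"jaw":0},{"dx":0.018,"dy":0.04,"dz":0,"turn":0,"jaw":0},{"dx":0.018,"dy":0.04,"dz":0,"turn":0,"jaw":0},{"dx":0.018,"dy":0.04,"dz":0,"turn":0,"jaw":0},{"dx":0.016,"dy":0.037,"dz":0,"turn":0,"jaw":0},{"dx":0.016,"dy":0.037,"dz":0,"turn":0,"jaw":0}]'
python3 -m inch '[{"dx":0,"dy":0,"dz":0,"turn":0,"jaw":0},{"dx":0,"dy":0,"dz":0,"turn":0,"jaw":0},{"dx":0,"dy":0,"dz":0,"turn":0,"jaw":0},{"dx":0,"dy":0,"dz":0,"turn":0,"jaw":0}]'
```

```text
clock: 34.95
tcp_pos: [0.4501, -0.2331, 0.2293]
orientation: [-3.137, -0.168, 0.001]
force: [0.4, 0.1, -5.8]
grip_width: 0.52
gripper_force: 29.9
clock: 35.95
tcp_pos: [0.5901, 0.0811, 0.2289]
orientation: [3.137, 0.17, -0.002]
force: [0.6, -0.3, -5.5]
grip_width: 0.525
gripper_force: 29.9
clock: 36.45
tcp_pos: [0.5899, 0.079, 0.2293]
orientation: [3.137, 0.168, -0.0]
force: [-0.1, 0.4, -5.6]
grip_width: 0.521
gripper_force: 29.9
```

```bash
python3 -m inch '[{"dx":0,"dy":0.001,"dz":-0.04,"turn":0,"jaw":0},{"dx":0,"dy":0,"dz":-0.04,"turn":0,"jaw":0},{"dx":0,"dy":0,"dz":-0.035,"turn":0,"jaw":0},{"dx":0,"dy":0,"dz":-0.02,"turn":0,"jaw":0},{"dx":0,"dy":0,"dz":-0.009,"turn":0,"jaw":0},{"dx":0,"dy":0,"dz":-0.005,"turn":0,"jaw":0},{"dx":0,"dy":0,"dz":0,"turn":0,"jaw":0},{"dx":0,"dy":0,"dz":0,"turn":0,"jaw":0}]' 30
python3 -m inch '[{"dx":0,"dy":0,"dz":-0.001,"turn":0,"jaw":0},{"dx":0,"dy":0,"dz":0,"turn":0,"jaw":0}]'
```

```text
clock: 37.45
tcp_pos: [0.5908, 0.0809, 0.0811]
orientation: [3.137, 0.17, 0.003]
force: [-0.1, 0.5, -6.1]
grip_width: 0.524
gripper_force: 29.9
clock: 37.7
tcp_pos: [0.5903, 0.081, 0.0794]
orientation: [3.137, 0.17, 0.001]
force: [-0.2, -0.6, -5.7]
grip_width: 0.522
gripper_force: 29.9
```

```bash
python3 -m inch '[{"dx":0,"dy":-0.0005,"dz":-0.001,"turn":0,"jaw":0},{"dx":0,"dy":0,"dz":0,"turn":0,"jaw":0}]' 30
```

```text
clock: 37.95
tcp_pos: [0.5905, 0.081, 0.0793]
orientation: [-3.136, -0.17, -0.002]
force: [-2.1, 2.4, 4.4]
grip_width: 0.524
gripper_force: 30.0
```

Release the sleeve and go to the flanged pipe at (0.4865, −0.3304).

```bash
python3 -m inch '[{"dx":0,"dy":0,"dz":0,"turn":0,"jaw":75},{"dx":0,"dy":0,"dz":0,"turn":0,"jaw":100},{"dx":0,"dy":0,"dz":0,"turn":0,"jaw":100},{"dx":0,"dy":0,"dz":0.02,"turn":0,"jaw":100},{"dx":0,"dy":0,"dz":0.04,"turn":0,"jaw":100},{"dx":0,"dy":0,"dz":0.04,"turn":0,"jaw":100},{"dx":0,"dy":0,"dz":0.042,"turn":0,"jaw":100},{"dx":-0.01,"dy":-0.04,"dz":0,"turn":0,"jaw":100}]' 30
python3 -m inch '[{"dx":-0.012,"dy":-0.047,"dz":0,"turn":0,"jaw":100},{"dx":-0.012,"dy":-0.047,"dz":0,"turn":0,"jaw":100},{"dx":-0.012,"dy":-0.047,"dz":0,"turn":0,"jaw":100},{"dx":-0.012,"dy":-0.047,"dz":0,"turn":0,"jaw":100},{"dx":-0.012,"dy":-0.047,"dz":0,"turn":0,"jaw":100},{"dx":-0.012,"dy":-0.047,"dz":0,"turn":0,"jaw":100},{"dx":-0.012,"dy":-0.047,"dz":0,"turn":0,"jaw":100},{"dx":-0.01,"dy":-0.042,"dz":0,"turn":0,"jaw":100}]'
python3 -m inch '[{"dx":0,"dy":0,"dz":0,"turn":0,"jaw":100},{"dx":0,"dy":0,"dz":0,"turn":0,"jaw":100},{"dx":0,"dy":0,"dz":0,"turn":0,"jaw":100}]'
```

```text
clock: 38.95
tcp_pos: [0.5828, 0.0416, 0.2243]
orientation: [3.136, 0.175, 0.013]
force: [0.5, -0.7, -0.2]
grip_width: 1.001
gripper_force: 0.0
clock: 39.95
tcp_pos: [0.4854, -0.3325, 0.2201]
orientation: [3.137, 0.168, 0.0]
force: [0.9, -0.1, 0.7]
grip_width: 0.996
gripper_force: 0.0
clock: 40.33
tcp_pos: [0.4865, -0.3293, 0.2202]
orientation: [-3.137, -0.172, -0.0]
force: [-0.2, 0.5, -0.2]
grip_width: 1.001
gripper_force: 0.0
```

```bash
python3 -m inch '[{"dx":0,"dy":-0.0005,"dz":-0.04,"turn":0,"jaw":100},{"dx":0,"dy":0,"dz":-0.04,"turn":0,"jaw":100},{"dx":0,"dy":0,"dz":-0.035,"turn":0,"jaw":100},{"dx":0,"dy":0,"dz":-0.022,"turn":0,"jaw":100},{"dx":0,"dy":0,"dz":0,"turn":0,"jaw":100},{"dx":0,"dy":0,"dz":0,"turn":0,"jaw":60},{"dx":0,"dy":0,"dz":0,"turn":0,"jaw":0},{"dx":0,"dy":0,"dz":0,"turn":0,"jaw":0}]' 30
python3 -m inch '[{"dx":0,"dy":0,"dz":0,"turn":0,"jaw":0},{"dx":0,"dy":0,"dz":0,"turn":0,"jaw":0},{"dx":0,"dy":0,"dz":0,"turn":0,"jaw":0},{"dx":0,"dy":0,"dz":0,"turn":0,"jaw":0}]'
```

```text
clock: 41.32
tcp_pos: [0.4867, -0.3314, 0.0842]
orientation: [3.136, 0.17, 0.002]
force: [0.1, 0.5, -0.7]
grip_width: 0.725
gripper_force: 0.0
clock: 41.82
tcp_pos: [0.4861, -0.3309, 0.0831]
orientation: [-3.137, -0.17, 0.0]
force: [0.5, 0.3, 0.2]
grip_width: 0.398
gripper_force: 30.0
```

```bash
python3 -m inch '[{"dx":0,"dy":0,"dz":0.015,"turn":0,"jaw":0},{"dx":0,"dy":0,"dz":0.035,"turn":0,"jaw":0},{"dx":0,"dy":0,"dz":0.035,"turn":0,"jaw":0},{"dx":0,"dy":0,"dz":0.035,"turn":0,"jaw":0},{"dx":0,"dy":0,"dz":0.02,"turn":0,"jaw":0},{"dx":0.004,"dy":0.025,"dz":0.01,"turn":0,"jaw":0},{"dx":0.006,"dy":0.04,"dz":0,"turn":0,"jaw":0},{"dx":0.006,"dy":0.04,"dz":0,"turn":0,"jaw":0}]' 30
python3 -m inch '[{"dx":0.006,"dy":0.04,"dz":0,"turn":0,"jaw":0},{"dx":0.006,"dy":0.04,"dz":0,"turn":0,"jaw":0},{"dx":0.006,"dy":0.04,"dz":0,"turn":0,"jaw":0},{"dx":0.006,"dy":0.04,"dz":0,"turn":0,"jaw":0},{"dx":0.006,"dy":0.04,"dz":0,"turn":0,"jaw":0},{"dx":0.006,"dy":0.04,"dz":0,"turn":0,"jaw":0},{"dx":0,"dy":0,"dz":0,"turn":0,"jaw":0},{"dx":0,"dy":0,"dz":0,"turn":0,"jaw":0}]'
python3 -m inch '[{"dx":0,"dy":0,"dz":-0.04,"turn":0,"jaw":0},{"dx":0,"dy":0,"dz":-0.04,"turn":0,"jaw":0},{"dx":0,"dy":0,"dz":-0.035,"turn":0,"jaw":0},{"dx":0,"dy":0,"dz":-0.02,"turn":0,"jaw":0},{"dx":0,"dy":0,"dz":-0.009,"turn":0,"jaw":0},{"dx":0,"dy":0,"dz":-0.004,"turn":0,"jaw":0},{"dx":0,"dy":0,"dz":-0.001,"turn":0,"jaw":0},{"dx":0,"dy":0,"dz":0,"turn":0,"jaw":0}]'
```

```text
clock: 42.82
tcp_pos: [0.5017, -0.2235, 0.2329]
orientation: [-3.135, -0.169, 0.001]
force: [0.8, -0.5, -4.1]
grip_width: 0.396
gripper_force: 30.0
clock: 43.82
tcp_pos: [0.5374, 0.0147, 0.2329]
orientation: [3.137, 0.172, -0.002]
force: [-0.0, -0.5, -3.3]
grip_width: 0.392
gripper_force: 30.0
clock: 44.82
tcp_pos: [0.5387, 0.0138, 0.0849]
orientation: [3.137, 0.17, 0.002]
force: [0.1, 1.1, -4.3]
grip_width: 0.393
gripper_force: 30.0
```

```bash
python3 -m inch '[{"dx":0,"dy":0,"dz":-0.001,"turn":0,"jaw":0},{"dx":0,"dy":0,"dz":-0.001,"turn":0,"jaw":0},{"dx":0,"dy":0,"dz":0,"turn":0,"jaw":0}]' 30
```

```text
clock: 45.2
tcp_pos: [0.5386, 0.014, 0.0831]
orientation: [3.137, 0.17, 0.002]
force: [-1.9, 1.6, 4.5]
grip_width: 0.391
gripper_force: 30.0
```

Contact. Release and go to the reducer at (0.5664, −0.3322).

```bash
python3 -m inch '[{"dx":0,"dy":0,"dz":0,"turn":0,"jaw":60},{"dx":0,"dy":0,"dz":0,"turn":0,"jaw":100},{"dx":0,"dy":0,"dz":0,"turn":0,"jaw":100},{"dx":0,"dy":0,"dz":0.02,"turn":0,"jaw":100},{"dx":0,"dy":0,"dz":0.04,"turn":0,"jaw":100},{"dx":0,"dy":0,"dz":0.04,"turn":0,"jaw":100},{"dx":0,"dy":0,"dz":0.038,"turn":0,"jaw":100},{"dx":0.004,"dy":-0.031,"dz":0,"turn":0,"jaw":100}]' 30
python3 -m inch '[{"dx":0.004,"dy":-0.045,"dz":0,"turn":0,"jaw":100},{"dx":0.004,"dy":-0.045,"dz":0,"turn":0,"jaw":100},{"dx":0.004,"dy":-0.045,"dz":0,"turn":0,"jaw":100},{"dx":0.004,"dy":-0.045,"dz":0,"turn":0,"jaw":100},{"dx":0.004,"dy":-0.045,"dz":0,"turn":0,"jaw":100},{"dx":0.004,"dy":-0.045,"dz":0,"turn":0,"jaw":100},{"dx":0,"dy":-0.045,"dz":0,"turn":0,"jaw":100},{"dx":0,"dy":0,"dz":0,"turn":0,"jaw":100}]'
python3 -m inch '[{"dx":0,"dy":0,"dz":0,"turn":0,"jaw":100},{"dx":0,"dy":0,"dz":0,"turn":0,"jaw":100}]'
```

```text
clock: 46.2
tcp_pos: [0.5441, -0.0163, 0.2239]
orientation: [3.135, 0.174, 0.011]
force: [1.1, -0.3, -1.0]
grip_width: 1.001
gripper_force: 0.0
clock: 47.2
tcp_pos: [0.5655, -0.3355, 0.2191]
orientation: [3.137, 0.164, -0.001]
force: [0.6, 0.7, 0.0]
grip_width: 1.002
gripper_force: 0.0
clock: 47.45
tcp_pos: [0.5663, -0.3307, 0.2203]
orientation: [-3.136, -0.172, -0.0]
force: [0.8, -0.3, -1.0]
grip_width: 1.002
gripper_force: 0.0
```

```bash
python3 -m inch '[{"dx":0,"dy":-0.0005,"dz":-0.04,"turn":0,"jaw":100},{"dx":0,"dy":0,"dz":-0.04,"turn":0,"jaw":100},{"dx":0,"dy":0,"dz":-0.03,"turn":0,"jaw":100},{"dx":0,"dy":0,"dz":-0.0195,"turn":0,"jaw":100},{"dx":0,"dy":0,"dz":0,"turn":0,"jaw":100},{"dx":0,"dy":0,"dz":0,"turn":0,"jaw":60},{"dx":0,"dy":0,"dz":0,"turn":0,"jaw":0},{"dx":0,"dy":0,"dz":0,"turn":0,"jaw":0}]' 30
python3 -m inch '[{"dx":0,"dy":0,"dz":0,"turn":0,"jaw":0},{"dx":0,"dy":0,"dz":0,"turn":0,"jaw":0},{"dx":0,"dy":0,"dz":0,"turn":0,"jaw":0},{"dx":0,"dy":0,"dz":0,"turn":0,"jaw":0}]'
```

```text
clock: 48.45
tcp_pos: [0.5666, -0.3328, 0.0917]
orientation: [3.136, 0.17, 0.002]
force: [-0.7, 0.6, 0.4]
grip_width: 0.729
gripper_force: 0.0
clock: 48.95
tcp_pos: [0.5661, -0.3324, 0.0906]
orientation: [-3.137, -0.17, 0.0]
force: [0.1, 0.9, -0.4]
grip_width: 0.38
gripper_force: 30.0
```

```bash
python3 -m inch '[{"dx":0,"dy":0,"dz":0.015,"turn":0,"jaw":0},{"dx":0,"dy":0,"dz":0.035,"turn":0,"jaw":0},{"dx":0,"dy":0,"dz":0.035,"turn":0,"jaw":0},{"dx":0,"dy":0,"dz":0.035,"turn":0,"jaw":0},{"dx":0,"dy":0,"dz":0.02,"turn":0,"jaw":0},{"dx":0.004,"dy":0.023,"dz":0.01,"turn":0,"jaw":0},{"dx":0.005,"dy":0.04,"dz":0,"turn":0,"jaw":0},{"dx":0.005,"dy":0.04,"dz":0,"turn":0,"jaw":0}]' 30
python3 -m inch '[{"dx":0.005,"dy":0.04,"dz":0,"turn":0,"jaw":0},{"dx":0.005,"dy":0.04,"dz":0,"turn":0,"jaw":0},{"dx":0.005,"dy":0.04,"dz":0,"turn":0,"jaw":0},{"dx":0.005,"dy":0.04,"dz":0,"turn":0,"jaw":0},{"dx":0.005,"dy":0.03,"dz":0,"turn":0,"jaw":0},{"dx":0,"dy":0,"dz":0,"turn":0,"jaw":0},{"dx":0,"dy":0,"dz":0,"turn":0,"jaw":0},{"dx":0,"dy":0,"dz":0,"turn":0,"jaw":0}]'
python3 -m inch '[{"dx":0,"dy":0,"dz":-0.04,"turn":0,"jaw":0},{"dx":0,"dy":0,"dz":-0.04,"turn":0,"jaw":0},{"dx":0,"dy":0,"dz":-0.035,"turn":0,"jaw":0},{"dx":0,"dy":0,"dz":-0.02,"turn":0,"jaw":0},{"dx":0,"dy":0,"dz":-0.009,"turn":0,"jaw":0},{"dx":0,"dy":0,"dz":-0.004,"turn":0,"jaw":0},{"dx":0,"dy":0,"dz":-0.001,"turn":0,"jaw":0},{"dx":0,"dy":0,"dz":0,"turn":0,"jaw":0}]'
```

```text
clock: 49.95
tcp_pos: [0.5797, -0.2271, 0.2402]
orientation: [-3.135, -0.169, 0.002]
force: [0.8, 0.7, -4.7]
grip_width: 0.376
gripper_force: 30.0
clock: 50.95
tcp_pos: [0.6049, -0.0402, 0.2405]
orientation: [3.137, 0.168, -0.001]
force: [-0.6, 0.4, -4.6]
grip_width: 0.376
gripper_force: 30.0
clock: 51.95
tcp_pos: [0.6057, -0.0397, 0.0926]
orientation: [3.137, 0.17, 0.002]
force: [-0.5, -0.4, -3.0]
grip_width: 0.372
gripper_force: 30.0
```

```bash
python3 -m inch '[{"dx":-0.0003,"dy":0.0005,"dz":-0.001,"turn":0,"jaw":0},{"dx":0,"dy":0,"dz":-0.001,"turn":0,"jaw":0},{"dx":0,"dy":0,"dz":0,"turn":0,"jaw":0}]' 30
```

```text
clock: 52.32
tcp_pos: [0.6053, -0.0389, 0.0905]
orientation: [3.137, 0.17, 0.002]
force: [-1.1, 1.1, 2.0]
grip_width: 0.378
gripper_force: 30.0
```

Contact at the original position. Release, rise, move clear, and look.

```bash
python3 -m inch '[{"dx":0,"dy":0,"dz":0,"turn":0,"jaw":60},{"dx":0,"dy":0,"dz":0,"turn":0,"jaw":100},{"dx":0,"dy":0,"dz":0,"turn":0,"jaw":100},{"dx":0,"dy":0,"dz":0.02,"turn":0,"jaw":100},{"dx":0,"dy":0,"dz":0.04,"turn":0,"jaw":100},{"dx":0,"dy":0,"dz":0.04,"turn":0,"jaw":100},{"dx":0,"dy":0,"dz":0.03,"turn":0,"jaw":100},{"dx":-0.01,"dy":-0.04,"dz":0,"turn":0,"jaw":100}]' 30
python3 -m inch '[{"dx":-0.02,"dy":-0.045,"dz":0,"turn":0,"jaw":100},{"dx":-0.02,"dy":-0.045,"dz":0,"turn":0,"jaw":100},{"dx":-0.02,"dy":-0.045,"dz":0,"turn":0,"jaw":100},{"dx":-0.02,"dy":-0.045,"dz":0,"turn":0,"jaw":100},{"dx":-0.02,"dy":-0.045,"dz":0,"turn":0,"jaw":100},{"dx":-0.02,"dy":-0.045,"dz":0,"turn":0,"jaw":100},{"dx":0,"dy":0,"dz":0,"turn":0,"jaw":100},{"dx":0,"dy":0,"dz":0,"turn":0,"jaw":100}]'
python3 - <<'E'
from h import *
old=cv2.imread("pics/top0.png"); a=arm.grab_frame("top")
b=np.hstack([x[105:270,75:310] for x in(old,a)]); b=cv2.resize(b,None,fx=1.7,fy=1.7,interpolation=2)
o2=cv2.imread("pics/scene0.png"); c=np.hstack([x[105:290,170:405] for x in(o2,arm.grab_frame("scene"))]); c=cv2.resize(c,None,fx=1.7,fy=1.7,interpolation=2)
cv2.imwrite("pics/end.png",np.vstack([b,c])[:600])
E
```

```text
clock: 53.32
tcp_pos: [0.5969, -0.0778, 0.2231]
orientation: [3.135, 0.176, 0.01]
force: [-0.1, -0.8, 0.1]
grip_width: 0.998
gripper_force: 0.0
clock: 54.32
tcp_pos: [0.4749, -0.3487, 0.2195]
orientation: [-3.136, -0.168, -0.0]
force: [-0.2, -0.3, -0.1]
grip_width: 1.001
gripper_force: 0.0
```

View pics/end.png

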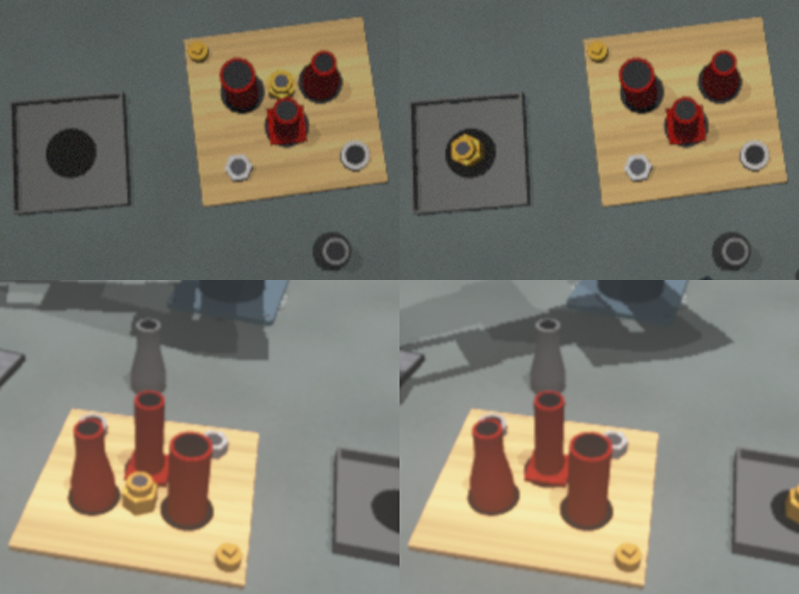

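Before (left) and after (right) match. All three red fittings stand upright on their marks: sleeve (638,85), reducer (722,78) and flanged pipe (685,120). The union is on the pad at (465,150), and the nut, collar, plug and grey look-alike have not moved.

```bash
python3 -c "
from cell import arm
print(arm.hand_in())"
```

```text
the job is handed in; nothing more can be done
None
```

The job is done and handed in at about 54 s: the union stands upright on the pad within about 2 mm of its centre, all three red fittings are back upright on their marks, and the before/after pictures show no shift in the other stock.

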